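# Unload the lamp tester and reset it

## Task

The hand lamp on the test stand has finished its test: lift it off by its handle and set it down gently, upright, in the free end of the grey tray, beside the lamp already there, and let go. Then twist the bar-shaped reset knob on the tester clockwise as far as it goes, hold it there for a second, and let it spring back fully. Do not shift the other lamp, the solder spool on the tester or the small round knob.

Things in the scene. Friction and masses are not known exactly. Their poses are not given: they have to be found in the camera images.
- lamp: hand lamp to move, standing in the stand's nest at first: round lantern 156 mm tall, 0.4 kg; black foot 80 mm across, white lens 60 mm, grey cap 76 mm across, its top at 106 mm; rigid black arch handle, whose level top bar (12 mm wide, 12 mm high) lies along the lamp's y, centred 150 mm above the origin, 72 mm clear between uprights, 38 mm free under it. Origin: centre of underside, z up
- stand: test stand, fixed: aluminium block 130 x 130 mm, 45 mm high, with a round nest on top (floor 45 mm above its underside, rim 8 mm higher, 96 mm inner diameter). Origin: centre of its underside. The lamp stands in the nest.
- tray: shallow grey plastic tray, fixed, outside 270 mm along its x by 150 mm along its y, walls 5 mm thick and 20 mm high, floor 5 mm thick. Origin: centre of its underside. Its -x end (nearer the robot) is free, its +x end holds the other lamp.
- tray_free (a point): point on the tray's floor at the middle of its free end: 62 mm from the tray's centre towards -x, 5 mm above the underside
- lamp2: a second, identical hand lamp, standing in the tray's other end (62 mm from the tray's centre towards +x); to be left where it is. Origin: centre of its underside.
- console: the tester, fixed: grey box 170 mm along x, 190 mm along y, 65 mm high. Origin: centre of its underside. On its top: the reset knob on a steel disc at x -30, y +42 mm, the small round knob at x -30, y -60 mm, and a solder spool at the back (about x +51, y -45 mm).
- reset_grip (a point): reset knob, point to grip, on its upright axis, 98 mm above the console's underside. Black disc 44 mm across carrying an upright black bar grip, 42 mm long, 14 mm thick, from 79 to 109 mm above the console's underside. At rest the bar lies along the console's x; the point turns with the knob, its x along the bar
- reset_knob (a joint): turn of the reset knob: 0 at rest, grows clockwise seen from above, mechanical stop at 1.2 rad. A spring (about 0.19 N m at the stop) turns it back to 0 when let go.
- trim_mark (a point): mark near the edge of the small round knob's top (12 mm from its axis): knob 28 mm in diameter, its top 85 mm above the console's underside; it stays where it is turned, and is to be left alone
- spool: solder spool standing on the tester, 52 mm in diameter, 42 mm high; to be left alone. Origin: centre of its underside.
Things that resemble listed ones, but are neither listed nor needed, are in the scene too. What is shaped like the lamp but green or turquoise is not meant.

How it is judged:
By the outcome, as a careful person would: the job done as asked, in the order asked, and still so for the second after the job is handed in, with the robot touching nothing.
It also fails if it takes over 58 s, if anything falls off the work surface, if the arm or the gripper's body presses on something with over 40 N, if the wrist force passes 120 N, or if a joint passes its speed limit or range.

## Robot

A 6-joint arm with a two-finger parallel gripper is mounted at the origin on the work surface. World frame = base frame: x ahead of the robot, y to its left, z up, the work surface at z = 0. Lengths are in mm, angles in rad, forces in N, time in s.
With the tool pointing down it reaches from about 350 to 875 mm from the base axis. Payload 4.2 kg.
Tool frame: the origin (TCP) lies between the finger pads; the fingertips stand 11 mm ahead of it and the grasp point (between the pads) lies 8 mm behind it; z points along the fingers, y is the direction in which the jaws open and shut (so a half turn about z gives the same grasp; the last joint's range is limited). The gripper opens to 85 mm and grips with 20 to 120 N. Pads are 22 mm wide; open, the fingers measure 114 mm over their backs; the gripper's body (76 mm by 85 mm) begins 54 mm behind the grasp point. The pads swing forward as they close: fully open they stand 13 mm farther back than shut.
Start: joints at [-1.066, 0.385, 0.008, 0, -1.194, -0.259], TCP at [152.1, -606.189, 242.312] pointing down, gripper open.
Joint ranges: [-3.14, 3.14], [-1.21, 2.06], [-1.07, 1.41], [-3.16, 2.05], [-2.99, -0.16], [-3.1, 3.1]. Speed limits (rad/s): [2.79, 2.79, 3.14, 3.14, 3.14, 3.14].

## Interface

Orientations are given as a unit quaternion [x, y, z, w].
In Python, from bench import * gives the robot as it stands.
- The arm moves only by the tool servo_tool, never from a script. Its argument "rows" is a list of rows, each a list of 7 numbers: the opening, from 0 (shut) to 1 (fully open), then the shift along the tool's x, y, z in cm, then the turn, a rotation vector about the tool's x, y, z in degrees. A call has 1 to 12 rows; each row shifts and turns the commanded pose from where the row before left it, along the tool's axes as they then stand; what a row does not reach is not made up. A row lasts 1/10 s, in which the tool goes at most 50 mm and 8.59 degrees, less where a joint would pass 70% of its speed; a pose out of reach is approached as far as the arm can. A call is refused whole if a number of a shift passes 5 or a number of a turn 8.59, either way. A call with a gripper value outside its range is refused whole. The fingers move at their own pace and stop on an object; the grip force is fixed at half the most. Time passes only in rows, so rows that do not move let the fingers close. It gives the time, the measured TCP pose, the force and the opening at its end, in the units of the state.
- read_state(): the state, without advancing time (a new reading comes with each control period).
- get_image(name): name is "scene" or "side" or "wrist"; returns a dict with "image" (480x640x3 uint8, red, green, blue), "mtx" (3x3 intrinsics, pixels), "k1" (the pictures are not rectified: a ray, as slopes to the right and down, at radius r is drawn at 1 + k1 r^2 times it, then the intrinsics apply), "extrinsics" (4x4, takes a point from camera to world coordinates). Camera axes: x right, y up, looking along -z (the intrinsics and any distortion apply to the point x, -y, -z); pixel columns grow to the right and rows downward; lengths in mm; the calibration is good to about 2 mm. A picture is of the moment at which its call begins. There is no depth.
- job_done(): hands the job in, once; it reports no verdict.
The state is a dict: "clock": time; "joints": joint angles; "joint_vel": joint speeds; "joint_efforts": joint torques, N m; "position": TCP position; "ee_rot": TCP orientation; "contact_force": force on the tool from outside, world axes, zero at the start; "wrist_torque": the same for the moment, N m; "gripper_width": finger opening in mm.
Only numpy, scipy, OpenCV 4.12 (cv2) and the standard library are available. Lean on these libraries where they do the work, as an engineer would, in place of code of your own. Each camera call takes 0.05 s, during which the arm holds its last target. There are 200 camera calls.

## Working session

There is one attempt and no reset: what is moved stays moved. The work goes in short steps, Python scripts to look and compute and a tool call to move; the robot and the scene stay as the last step left them, time stands still between calls to the robot, and variables do not carry over. Pictures are saved under pics/ and viewed, about 8 in all and at most 12, crops included, and the job is handed in when it is done.

Besides the shell and the picture viewer there is one more tool, called after "Request:" by a JSON object that holds its "op" and its "data", one argument or row to a line. servo_tool: Moves the arm, as the interface text tells. Its arguments: {"type":"object","properties":{"rows":{"type":"array","items":{"type":"array","items":{"type":"number"}}}},"required":["rows"]}

```bash
mkdir -p pics
cat > h.py <<'E'
from bench import *
import numpy as np, cv2
from scipy.spatial.transform import Rotation as R
def snap(n,f=None):
    d=get_image(n)
    if f: cv2.imwrite('pics/'+f,d['image'][:,:,::-1])
    return d
def ray(d,u,v):
    K=np.array(d['mtx']);x=np.array([(u-K[0,2])/K[0,0],(v-K[1,2])/K[1,1]]);s=x.copy()
    for _ in range(20): s=x/(1+d['k1']*(s@s))
    E=np.array(d['extrinsics']);return E[:3,3],E[:3,:3]@np.array([s[0],-s[1],-1])
def onz(d,u,v,z):
    o,r=ray(d,u,v);return o+r*(z-o[2])/r[2]
def proj(d,p):
    E=np.array(d['extrinsics']);K=np.array(d['mtx']);c=E[:3,:3].T@(np.array(p,float)-E[:3,3])
    s=np.array([c[0],-c[1]])/-c[2];s=s*(1+d['k1']*(s@s));return K[:2,:2]@s+K[:2,2]
def two(d1,p1,d2,p2):
    o1,r1=ray(d1,*p1);o2,r2=ray(d2,*p2)
    t=np.linalg.lstsq(np.c_[r1,-r2],o2-o1,rcond=None)[0];a=o1+r1*t[0];b=o2+r2*t[1]
    return (a+b)/2,np.linalg.norm(a-b)
E
python3 - <<'E'
from h import *
import pickle
D={n:snap(n,n+'0.png') for n in('scene','side','wrist')}
pickle.dump(D,open('d0.pkl','wb'))
for n in D: print(n,np.round(D[n]['extrinsics'],3).tolist(),np.array(D[n]['mtx']).tolist(),D[n]['k1'])
print(read_state())
E
```

```text
scene [[-0.567, -0.574, 0.591, 1084.531], [0.823, -0.402, 0.4, 337.638], [0.008, 0.714, 0.7, 730.512], [0.0, 0.0, 0.0, 1.0]] [[511.55298942595493, 0.0, 308.27975271710795], [0.0, 511.55298942595493, 234.47259706522306], [0.0, 0.0, 1.0]] 0.043240806323883586
side [[-0.934, 0.231, -0.272, 212.245], [-0.357, -0.599, 0.717, 869.583], [0.002, 0.767, 0.642, 876.216], [0.0, 0.0, 0.0, 1.0]] [[577.3790493434965, 0.0, 323.77658287779315], [0.0, 577.3790493434965, 234.13851220125798], [0.0, 0.0, 1.0]] -0.11520579336162053
wrist [[-0.243, -0.921, -0.305, 74.368], [0.97, -0.23, -0.077, -625.335], [0.001, -0.315, 0.949, 373.35], [0.0, 0.0, 0.0, 1.0]] [[345.4643226363286, 0.0, 320.6521495846408], [0.0, 345.4643226363286, 235.8286626944955], [0.0, 0.0, 1.0]] -0.01772782606016799
{'clock': 0.15, 'joints': array([-1.06637430e+00,  3.85380692e-01,  6.94146968e-03, -3.25780552e-04,
       -1.19401429e+00, -2.58587151e-01]), 'joint_vel': array([-0.00131094, -0.00193548,  0.00432862,  0.00186067, -0.00091095,
        0.00074983]), 'joint_efforts': array([-1.76417534e-04, -3.92679119e+01,  1.88581377e+01,  4.18863147e+00,
       -3.44212676e-03, -7.71130360e-07]), 'position': array([ 152.00213405, -605.79987887,  241.47697176]), 'ee_rot': array([-1.22548504e-01,  9.92462168e-01,  8.25395231e-04, -1.67970733e-04]), 'contact_force': array([-0.89368141,  0.46028193,  0.29019041]), 'wrist_torque': array([-0.02073563, -0.05632574,  0.02183304]), 'gripper_width': 85.23788834628388}
```

View pics/scene0.png

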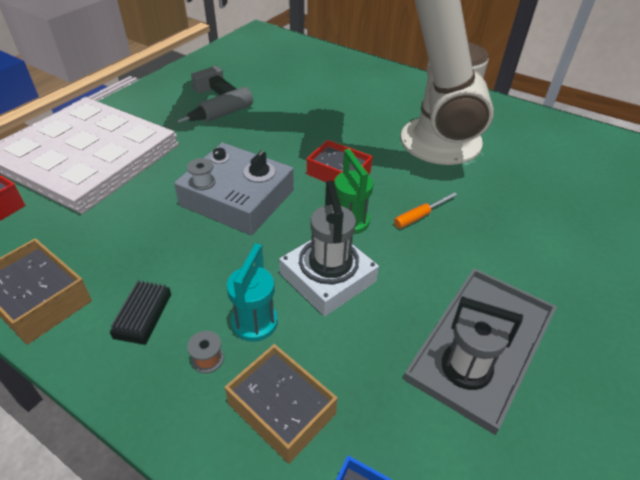

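View pics/side0.png

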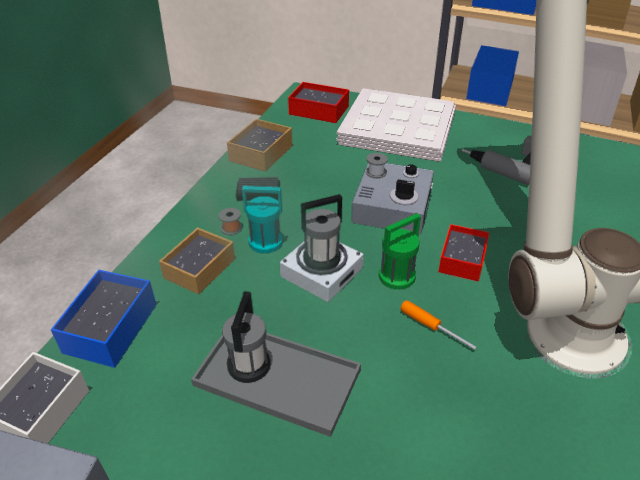

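The lamp meant is the black and grey one on the aluminium block (scene ~(333,240), side ~(322,235)). Green (scene 353,195), turquoise (252,295) and the lamp in the tray (475,345) are not it. I'll confirm this in one enlarged composite.

Run:
```python
from h import *
import pickle
D=pickle.load(open('d0.pkl','rb'))
def crop(n,x,y,w=100,h=75):
    c=cv2.resize(D[n]['image'][y:y+h,x:x+w,::-1],(400,300),interpolation=cv2.INTER_CUBIC)
    return c
# lamps 100x75 , scale 4 ; tall ones 
a=crop('scene',270,175,133,100);b=crop('side',265,190,133,100);c=crop('scene',175,140,133,100);d=crop('side',340,150,100,75)
cv2.imwrite('pics/c1.png',np.vstack([np.hstack([a,b]),np.hstack([c,d])]))
```

```text
(no output)
```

View pics/c1.png

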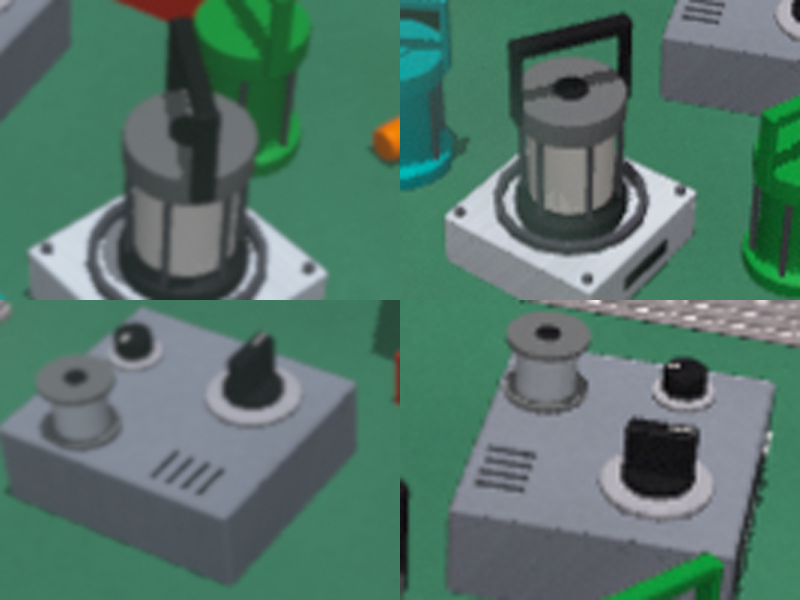

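The crop confirms the target: a grey/black lamp with a white lens in the aluminium nest. Its handle bar runs from scene (330,181) to (338,212), and in side from (302,204) to (341,196). The reset knob is the bar on the steel disc, beside the small round knob.

Run:
```python
from h import *
import pickle
D=pickle.load(open('d0.pkl','rb'));S,T=D['scene'],D['side']
np.set_printoptions(precision=1,suppress=True)
f=lambda o,s,p:(o[0]+p[0]/s,o[1]+p[1]/s)
A=[f((270,175),3.008,p) for p in((205,112),(180,18))];B=[f((265,190),3.008,p) for p in((110,43),(230,18))]
for a,b in zip(A,B): print('bar',two(S,a,T,b),onz(S,*a,201),onz(T,*b,201))
print('cap? stand corners scene',[onz(S,*f((270,175),3.008,p),45) for p in((30,252),(325,272))])
print('stand side',[onz(T,*f((265,190),3.008,p),45) for p in((45,217),(190,300),(294,190))])
print('console scene',[onz(S,*f((175,140),3.008,p),65) for p in((355,82),(232,220),(3,132),(140,8))])
print('console side',[onz(T,*f((340,150),4,p),65) for p in((48,215),(337,258),(373,80))])
print('disc',onz(S,*f((175,140),3.008,(254,93)),67),onz(T,*f((340,150),4,(257,184)),67))
print('trim base',onz(S,*f((175,140),3.008,(137,48)),66),onz(T,*f((340,150),4,(285,86)),66))
t=[(478,273),(553,307),(497,426),(408,373)];c=[onz(S,*p,20) for p in t];print('tray scene',c,np.mean(c,0))
t=[(222,332),(360,367),(333,430),(194,378)];c=[onz(T,*p,20) for p in t];print('tray side',c,np.mean(c,0))
```

```text
bar (array([571.1,  45.3, 200.5]), np.float64(1.4787909175298954)) [570.8  44.8 201. ] [570.8  47.  201. ]
bar (array([509.1, -10.4, 197.5]), np.float64(0.8830219202370501)) [513.3  -7.6 201. ] [507.6  -6.6 201. ]
cap? stand corners scene [array([587.9, -60.7,  45. ]), array([499.6,  93.9,  45. ])]
stand side [array([618.2,  61.5,  45. ]), array([494. , 101.4,  45. ]), array([463.1, -28.7,  45. ])]
console scene [array([ 372.6, -186.3,   65. ]), array([ 536.9, -165.4,   65. ]), array([ 556.8, -349.3,   65. ]), array([ 391.6, -371.7,   65. ])]
console side [array([ 533.8, -163. ,   65. ]), array([ 366.1, -184.1,   65. ]), array([ 386.8, -373. ,   65. ])]
disc [ 426.  -235.3   67. ] [ 426.9 -234.4   67. ]
trim base [ 432.1 -338.7   66. ] [ 437.3 -344.1   66. ]
tray scene [array([389.2, 244.5,  20. ]), array([389.9, 378.4,  20. ]), array([651.9, 373.5,  20. ]), array([649. , 232.1,  20. ])] [520.  307.1  20. ]
tray side [array([653.5, 259.4,  20. ]), array([379. , 242.3,  20. ]), array([380.2, 381.4,  20. ]), array([649.1, 373.8,  20. ])] [515.5 314.2  20. ]
```

Request:
{"op": "servo_tool", "data": {
  "rows": [
    [1,-1.5,1.4,-1.5,0,0,0],
    [1,-3,2.9,-1.5,0,0,0],
    [1,-3,2.9,-1.5,0,0,0],
    [1,-3,2.9,-1.5,0,0,0],
    [1,-3,2.9,-1.5,0,0,0],
    [1,-3,2.9,-1.3,0,0,0],
    [1,-3,2.9,0,0,0,0],
    [1,-3,2.9,0,0,0,0],
    [1,-3,2.9,0,0,0,0],
    [1,-3,2.9,0,0,0,0],
    [1,-3,2.9,0,0,0,0],
    [1,-3,2.9,0,0,0,0]
  ]
}}

```text
clock: 1.35
position: [406.1, -197.6, 330.3]
ee_rot: [-0.123, 0.992, 0.0, 0.0]
contact_force: [0.6, -0.9, 0.3]
gripper_width: 85.2
```

Request:
{"op": "servo_tool", "data": {
  "rows": [
    [1,-3,2.9,0,0,0,0],
    [1,-3,2.9,0,0,0,0],
    [1,-3,2.9,0,0,0,0],
    [1,-3,2.9,0,0,0,0],
    [1,-3,2.9,0,0,0,0],
    [1,-3,2.9,0,0,0,0],
    [1,0,0,0,0,0,-7],
    [1,0,0,0,0,0,-7],
    [1,0,0,0,0,0,-7],
    [1,0,0,0,0,0,-6],
    [1,0,0,0,0,0,0],
    [1,0,0,0,0,0,0]
  ]
}}

```text
clock: 2.55
position: [537.8, 13.3, 330.1]
ee_rot: [-0.35, 0.937, 0.0, -0.0]
contact_force: [-0.3, -0.7, -0.4]
gripper_width: 85.1
```

```bash
cat >> h.py <<'E'
def pose():
    s=read_state();M=R.from_quat(s['ee_rot']).as_matrix();return s,np.array(s['position']),M
def goto(p,yawy=None):
    s,q,M=pose();print('t',s['clock'],'pos',np.round(q,1),'tilt z',np.round(M[:,2],3),'y-yaw',round(np.degrees(np.arctan2(M[1,1],M[0,1])),1),'j',np.round(s['joints'],2))
    print('shift cm tool',np.round(M.T@(np.array(p)-q)/10,2))
E
python3 - <<'E'
from h import *
import pickle
d=snap('wrist','w1.png');pickle.dump(d,open('w1.pkl','wb'))
goto([540,19,187])
print(proj(d,[540,19,201]),proj(d,[540,19,151]),read_state()['contact_force'])
D=pickle.load(open('d0.pkl','rb'));S,T=D['scene'],D['side']
print('green foot',onz(S,353,226,5),onz(T,399,280,5),'lamp2 foot',onz(S,470,372,8),onz(T,249,369,8))
E
```

```text
t 2.6 pos [537.8  13.3 330.2] tilt z [-0. -0. -1.] y-yaw 131.0 j [ 0.33  0.18 -0.05 -0.   -1.33 -1.18]
shift cm tool [-0.54  0.29 14.32]
[324.93851885 234.81375936] [324.35481303 218.14718971] [-0.26953645  0.34117374 -0.4700192 ]
green foot [399.01802309 -15.90416137   5.        ] [375.41715631 -17.41947067   5.        ] lamp2 foot [583.6769772  309.33854706   8.        ] [570.70368821 311.46672187   8.        ]
```

View pics/w1.png

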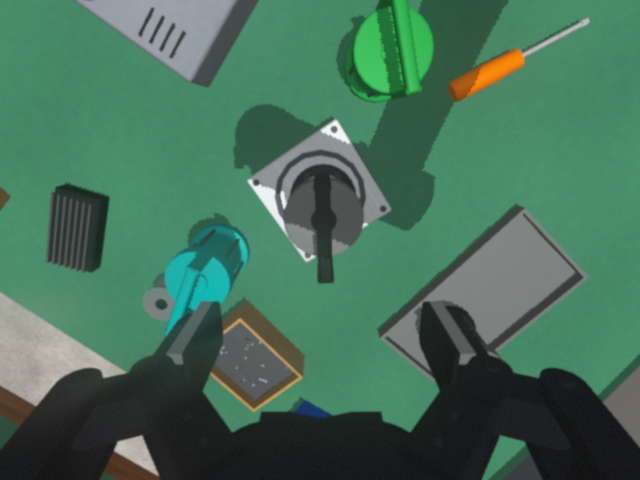

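The wrist view shows the lamp with its handle bar almost vertical in the picture, from (322,172) to (325,281). Cap centre is ~(323,218), where it was predicted. The free tray end is at right (520,260).

Run:
```python
from h import *
import pickle
d=pickle.load(open('w1.pkl','rb'))
a,b=onz(d,320.5,172,201),onz(d,325.5,281,201);print(a,b,(a+b)/2,np.linalg.norm(a-b),np.degrees(np.arctan2(*(a-b)[1::-1])))
print('cap',onz(d,323,213,151))
c=[onz(d,*p,20) for p in((520,207),(586,277),(379,331))];print(c)
```

```text
[504.83082457 -16.1708152  201.        ] [570.1411502  45.9738394 201.       ] [537.48598739  14.9015121  201.        ] 90.15207556596737 -136.42279496991966
cap [537.0966768   14.79477709 151.        ]
[array([385.57803539, 228.35654461,  20.        ]), array([387.93835087, 380.53823824,  20.        ]), array([643.82018842, 219.07883795,  20.        ])]
```

Request:
{"op": "servo_tool", "data": {
  "rows": [
    [1,-0.2,0.2,0,0,0,-2.5],
    [1,0,0,2,0,0,0],
    [1,0,0,2,0,0,0],
    [1,0,0,2,0,0,0],
    [1,0,0,2,0,0,0],
    [1,0,0,2,0,0,0],
    [1,0,0,1.5,0,0,0],
    [1,0,0,1.2,0,0,0],
    [1,0,0,1,0,0,0],
    [1,0,0,0.6,0,0,0],
    [1,0,0,0,0,0,0]
  ]
}}

```text
clock: 3.7
position: [537.9, 16.0, 186.7]
ee_rot: [-0.371, 0.929, 0.0, -0.001]
contact_force: [0.1, 0.2, 0.1]
gripper_width: 85.4
```

Request:
{"op": "servo_tool", "data": {
  "rows": [
    [0,0,0,0,0,0,0],
    [0,0,0,0,0,0,0],
    [0,0,0,0,0,0,0],
    [0,0,0,0,0,0,0],
    [0,0,0,0,0,0,0],
    [0,0,0,0,0,0,0],
    [0,0,0,0,0,0,0],
    [0,0,0,0,0,0,0],
    [0,0,0,0,0,0,0],
    [0,0,0,0,0,0,0]
  ]
}}

```text
clock: 4.7
position: [538.2, 16.2, 187.7]
ee_rot: [-0.371, 0.929, -0.0, 0.0]
contact_force: [-1.2, -0.1, 3.3]
gripper_width: 10.4
```

Request:
{"op": "servo_tool", "data": {
  "rows": [
    [0,0,0,-0.3,0,0,0],
    [0,0,0,-0.6,0,0,0],
    [0,0,0,-1,0,0,0],
    [0,0,0,-1.5,0,0,0],
    [0,0,0,-1.5,0,0,0],
    [0,0,0,-1.5,0,0,0],
    [0,0,0,-1.5,0,0,0],
    [0,0,0,-1,0,0,0],
    [0,0,0,-0.6,0,0,0],
    [0,0,0,0,0,0,0],
    [0,0,0,0,0,0,0]
  ]
}}

```text
clock: 5.8
position: [537.8, 16.1, 281.6]
ee_rot: [-0.371, 0.929, 0.0, -0.001]
contact_force: [0.3, -1.1, -4.3]
gripper_width: 10.9
```

Run:
```python
from h import *
import pickle
d=snap('side','s2.png');e=snap('scene')
pickle.dump((d,e),open('s2.pkl','wb'))
def c(d,p):
    u,v=map(int,proj(d,p));return cv2.resize(d['image'][max(v-100,0):v+100,u-130:u+130,::-1],(390,300))
P=[538,16,190];cv2.imwrite('pics/s2c.png',np.hstack([c(d,P),c(e,P)]))
goto([456,309,155])
print(read_state()['contact_force'])
```

```text
t 5.9 pos [537.7  16.1 281.4] tilt z [-0.002 -0.    -1.   ] y-yaw 133.6 j [ 0.33  0.21 -0.14 -0.   -1.22 -1.14]
shift cm tool [-14.29  26.84  12.65]
[ 0.34316787  0.09451655 -3.25016075]
```

View pics/s2c.png

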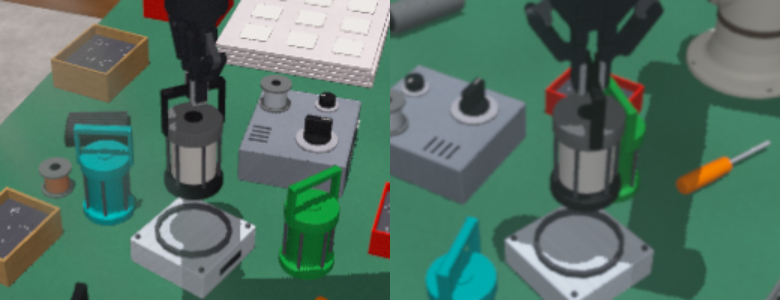

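The lamp is off the nest and hanging upright, clear of the green lamp. Next I'll refine the tray outline by mask.

Run:
```python
from h import *
import pickle
np.set_printoptions(precision=1,suppress=True)
D=pickle.load(open('d0.pkl','rb'))
for n,(x0,y0,x1,y1) in{'scene':(395,260,570,440),'side':(180,310,375,440)}.items():
    d=D[n];im=d['image'].astype(int);m=((im.max(2)-im.min(2))<20).astype(np.uint8)*255
    r=np.zeros_like(m);r[y0:y1,x0:x1]=m[y0:y1,x0:x1]
    r=cv2.morphologyEx(r,cv2.MORPH_OPEN,np.ones((3,3)))
    c=max(cv2.findContours(r,0,2)[0],key=cv2.contourArea);h=cv2.convexHull(c)
    q=cv2.approxPolyDP(h,8,True)[:,0];print(n,cv2.contourArea(c),q.tolist())
    for p in q: print('  ',onz(d,*map(float,p),20),onz(d,*map(float,p),0)[:2])
```

```text
scene 13385.5 [[473, 270], [554, 306], [496, 432], [404, 378]]
   [387.5 234.2  20. ] [367.8 231.3]
   [386.7 379.2  20. ] [367.1 380.3]
   [661.3 375.3  20. ] [649.4 376.4]
   [660.2 230.9  20. ] [648.3 227.9]
side 11367.5 [[238, 310], [360, 363], [330, 435], [193, 385]]
   [651.  196.7  20. ] [661.3 180.9]
   [381.9 233.7  20. ] [385.8 218.8]
   [381.6 391.9  20. ] [385.5 380.8]
   [643.1 387.7  20. ] [653.2 376.5]
```

Request:
{"op": "servo_tool", "data": {
  "rows": [
    [0,-0.4,0.8,0,0,0,0],
    [0,-0.9,1.6,0,0,0,0],
    [0,-1.4,2.7,0,0,0,0],
    [0,-1.4,2.7,0,0,0,0],
    [0,-1.5,2.7,0,0,0,0],
    [0,-1.5,2.7,0,0,0,0],
    [0,-1.5,2.7,0,0,0,0],
    [0,-1.5,2.7,0,0,0,0],
    [0,-1.4,2.7,0,0,0,0],
    [0,-1.4,2.7,0,0,0,0],
    [0,-0.8,1.7,0,0,0,0],
    [0,-0.4,0.8,0,0,0,0]
  ]
}}

```text
clock: 7.1
position: [456.6, 307.2, 281.7]
ee_rot: [-0.372, 0.928, -0.0, -0.0]
contact_force: [0.8, 0.3, -3.7]
gripper_width: 10.8
```

Request:
{"op": "servo_tool", "data": {
  "rows": [
    [0,0,0,0,0,0,-3],
    [0,0,0,0,0,0,-6],
    [0,0,0,0,0,0,-6],
    [0,0,0,0,0,0,-6],
    [0,0,0,0,0,0,-6],
    [0,0,0,0,0,0,-6],
    [0,0,0,0,0,0,-6],
    [0,0,0,0,0,0,-4],
    [0,0,0,0,0,0,-2],
    [0,0,0,0,0,0,0],
    [0,0,0,0,0,0,0]
  ]
}}

```text
clock: 8.2
position: [457.5, 305.0, 282.2]
ee_rot: [-0.698, 0.716, -0.0, -0.0]
contact_force: [-0.2, -1.1, -4.2]
gripper_width: 10.8
```

Run:
```python
from h import *
d=snap('side');e=snap('scene')
def c(d,p):
    u,v=map(int,proj(d,p));return cv2.resize(d['image'][max(v-100,0):v+100,u-130:u+130,::-1],(390,300))
P=[470,305,80];cv2.imwrite('pics/s3c.png',np.hstack([c(d,P),c(e,P)]))
goto([457,305,147]);print(read_state()['contact_force'],[proj(d,[470,305,80]),proj(e,[470,305,80])])
```

```text
t 8.3 pos [457.6 305.1 282.2] tilt z [-0. -0. -1.] y-yaw 178.5 j [ 0.88  0.23 -0.11 -0.   -1.23 -0.91]
shift cm tool [1.000e-02 5.000e-02 1.352e+01]
[-0.61251106  0.3841047  -2.12708965] [array([299.76274212, 357.96236012]), array([504.4126576, 295.6041556])]
```

View pics/s3c.png

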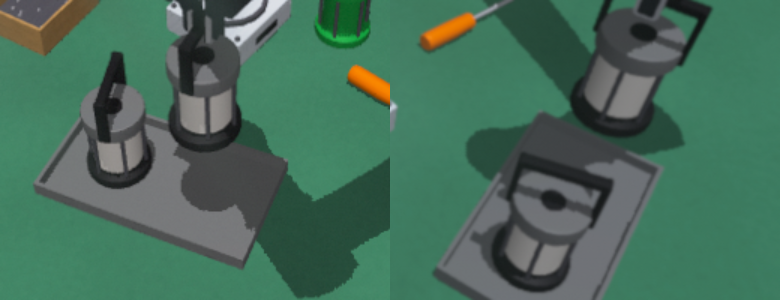

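Request:
{"op": "servo_tool", "data": {
  "rows": [
    [0,0,0,0.6,0,0,0],
    [0,0,0,1.5,0,0,0],
    [0,0,0,2,0,0,0],
    [0,0,0,2,0,0,0],
    [0,0,0,2,0,0,0],
    [0,0,0,2,0,0,0],
    [0,0,0,1.2,0,0,0],
    [0,0,0,0.8,0,0,0],
    [0,0,0,0.5,0,0,0],
    [0,0,0,0.3,0,0,0],
    [0,0,0,0,0,0,0],
    [0,0,0,0,0,0,0]
  ]
}}

```text
clock: 9.5
position: [457.9, 305.6, 154.0]
ee_rot: [-0.698, 0.716, -0.0, 0.001]
contact_force: [0.5, -0.1, -3.7]
gripper_width: 10.8
```

Request:
{"op": "servo_tool", "data": {
  "rows": [
    [0,0,0,0.1,0,0,0],
    [0,0,0,0.1,0,0,0],
    [0,0,0,0.1,0,0,0],
    [0,0,0,0,0,0,0]
  ]
}}

```text
clock: 9.9
position: [457.5, 305.2, 150.2]
ee_rot: [-0.698, 0.716, 0.0, -0.0]
contact_force: [1.2, 0.3, -3.1]
gripper_width: 10.7
```

Request:
{"op": "servo_tool", "data": {
  "rows": [
    [0,0,0,0.1,0,0,0],
    [0,0,0,0.1,0,0,0],
    [0,0,0,0,0,0,0],
    [0,0,0,0,0,0,0]
  ]
}}

```text
clock: 10.3
position: [457.6, 305.3, 148.3]
ee_rot: [-0.698, 0.716, -0.0, -0.0]
contact_force: [-0.3, 0.2, -3.8]
gripper_width: 10.7
```

Request:
{"op": "servo_tool", "data": {
  "rows": [
    [0,0,0,0.05,0,0,0],
    [0,0,0,0.05,0,0,0],
    [0,0,0,0,0,0,0]
  ]
}}

```text
clock: 10.6
position: [457.7, 305.4, 147.7]
ee_rot: [-0.698, 0.716, -0.0, 0.0]
contact_force: [0.1, -0.7, -1.0]
gripper_width: 10.8
```

Touching (the load is easing off). A little further, then check.

Request:
{"op": "servo_tool", "data": {
  "rows": [
    [0,0,0,0.05,0,0,0],
    [0,0,0,0.05,0,0,0],
    [0,0,0,0,0,0,0]
  ]
}}

```text
clock: 10.9
position: [458.0, 305.5, 147.7]
ee_rot: [-0.699, 0.716, -0.0, 0.001]
contact_force: [-1.7, -1.9, 5.4]
gripper_width: 10.6
```

Request:
{"op": "servo_tool", "data": {
  "rows": [
    [0.2,0,0,0,0,0,0],
    [0.4,0,0,0,0,0,0],
    [0.7,0,0,0,0,0,0],
    [1,0,0,0,0,0,0],
    [1,0,0,0,0,0,0],
    [1,0,0,0,0,0,0],
    [1,0,0,0,0,0,0],
    [1,0,0,0,0,0,0],
    [1,0,0,-0.5,0,0,0],
    [1,0,0,-1,0,0,0],
    [1,0,0,-2,0,0,0],
    [1,0,0,-3,0,0,0]
  ]
}}

```text
clock: 12.1
position: [457.0, 304.7, 211.4]
ee_rot: [-0.698, 0.716, -0.0, -0.002]
contact_force: [1.6, 1.6, -0.0]
gripper_width: 85.6
```

Request:
{"op": "servo_tool", "data": {
  "rows": [
    [1,0,0,-3,0,0,0],
    [1,0,0,-3,0,0,0],
    [1,0,0,-3,0,0,0],
    [1,0,0,-3,0,0,0],
    [1,0,0,-2,0,0,0],
    [1,0,0,0,0,0,0]
  ]
}}

```text
clock: 12.7
position: [458.6, 305.9, 356.0]
ee_rot: [-0.698, 0.716, -0.0, 0.004]
contact_force: [0.1, 0.6, -0.7]
gripper_width: 85.5
```

Run:
```python
from h import *
d=snap('side');e=snap('scene')
def c(d,p):
    u,v=map(int,proj(d,p));return cv2.resize(d['image'][max(v-100,0):v+100,u-130:u+130,::-1],(390,300))
P=[490,305,60];cv2.imwrite('pics/s4c.png',np.hstack([c(d,P),c(e,P)]))
goto([428,-233,200])
```

```text
t 12.8 pos [457.3 305.2 351.8] tilt z [ 0.     0.001 -1.   ] y-yaw 178.6 j [ 0.88  0.2   0.02 -0.   -1.39 -0.91]
shift cm tool [53.89  1.6  15.11]
```

View pics/s4c.png

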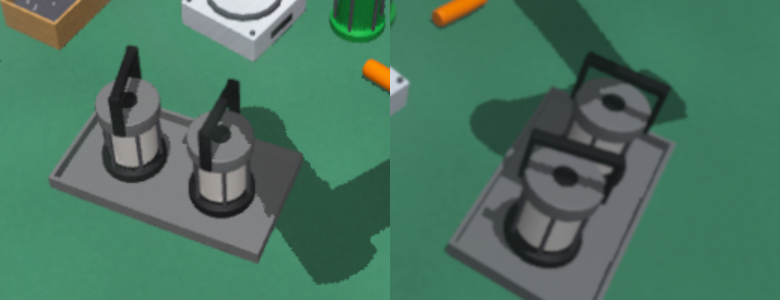

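Both lamps stand upright in the tray; the moved one is at left crop (220,165), with a clear gap to lamp2. Now to the tester.

Request:
{"op": "servo_tool", "data": {
  "rows": [
    [1,2,0,0,0,0,0],
    [1,4.2,0.1,0,0,0,0],
    [1,4.5,0.1,0,0,0,0],
    [1,4.5,0.2,0,0,0,0],
    [1,4.5,0.2,0,0,0,0],
    [1,4.5,0.2,0,0,0,0],
    [1,4.5,0.2,0,0,0,0],
    [1,4.5,0.2,0,0,0,0],
    [1,4.5,0.2,0,0,0,0],
    [1,4.5,0.2,0,0,0,0],
    [1,4.5,0,0,0,0,0],
    [1,4.5,0,0,0,0,0]
  ]
}}

```text
clock: 14.0
position: [427.1, -208.2, 350.5]
ee_rot: [-0.698, 0.716, 0.001, -0.0]
contact_force: [0.9, 0.2, -0.6]
gripper_width: 85.4
```

Request:
{"op": "servo_tool", "data": {
  "rows": [
    [1,2.5,0,0,0,0,4],
    [1,0.7,0,0,0,0,8],
    [1,0,0,1,0,0,8],
    [1,0,0,1,0,0,8],
    [1,0,0,1,0,0,8],
    [1,0,0,1,0,0,8],
    [1,0,0,1,0,0,8],
    [1,0,0,1,0,0,8],
    [1,0,0,1,0,0,8],
    [1,0,0,1,0,0,8],
    [1,0,0,1,0,0,5.6],
    [1,0,0,0,0,0,0]
  ]
}}

```text
clock: 15.2
position: [425.4, -238.0, 259.0]
ee_rot: [-0.061, 0.998, 0.001, -0.003]
contact_force: [-1.0, -0.4, -0.1]
gripper_width: 85.5
```

Run:
```python
from h import *
import pickle
d=snap('wrist','w5.png');pickle.dump(d,open('w5.pkl','wb'))
goto([428,-233,90])
```

```text
t 15.25 pos [ 426.2 -238.2  260.1] tilt z [-0.003  0.001 -1.   ] y-yaw 97.1 j [-0.18  0.14 -0.29 -0.   -1.15 -1.27]
shift cm tool [-0.3   0.47 17.01]
```

View pics/w5.png

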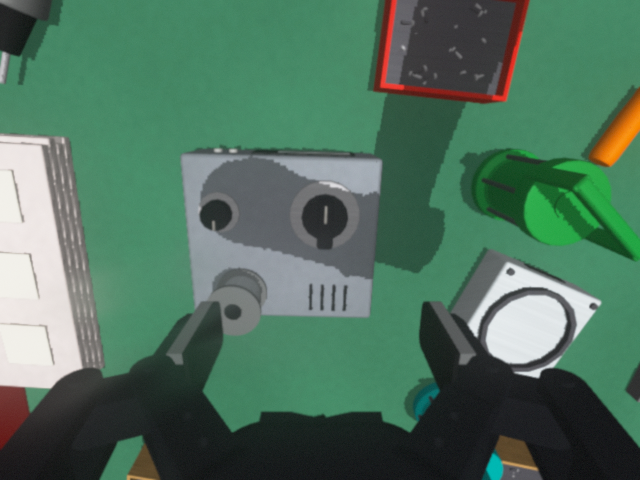

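Wrist view: reset knob at ~(324,215) on its steel disc, with the bar vertical in the image (to ~(325,248)). The trim knob is at (215,213) and the spool at (237,300).

Run:
```python
from h import *
import pickle
np.set_printoptions(precision=1,suppress=True)
d=pickle.load(open('w5.pkl','rb'))
print('steel',onz(d,324.5,214.5,67),'bar tip',onz(d,325,248,109), 'pointer', onz(d,325,206,109),onz(d,325.5,222,109))
c=[onz(d,*p,65) for p in((182,153),(381,157),(369,317))];print(c)
ctr=(c[0]+c[2])/2; ax=(c[2]-c[1])/np.linalg.norm(c[2]-c[1]);ay=np.array([-ax[1],ax[0],0]);print(ctr,np.degrees(np.arctan2(ax[1],ax[0])),'knob',ctr-30*ax+42*ay)
im=d['image'][180:265,280:370].astype(int);m=(im.max(2)<45).astype(np.uint8)
n,l,s,cc=cv2.connectedComponentsWithStats(m);k=1+np.argmax(s[1:,4]);print(s[k]+[280,180,0,0,0],cc[k]+[280,180])
cv2.imwrite('pics/k.png',cv2.resize(d['image'][180:270,190:370,::-1],(800,400),interpolation=2))
```

```text
steel [ 429.5 -233.5   67. ] bar tip [ 448.5 -231.2  109. ] pointer [ 411.5 -235.8  109. ] [ 425.2 -233.7  109. ]
[array([ 387.7, -371.5,   65. ]), array([ 369.2, -188.3,   65. ]), array([ 537.3, -171.6,   65. ])]
[ 462.5 -271.6   65. ] 5.649164929313065 knob [ 428.5 -232.7   65. ]
[305 196  41  31 436] [326.4 208.6]
```

View pics/k.png

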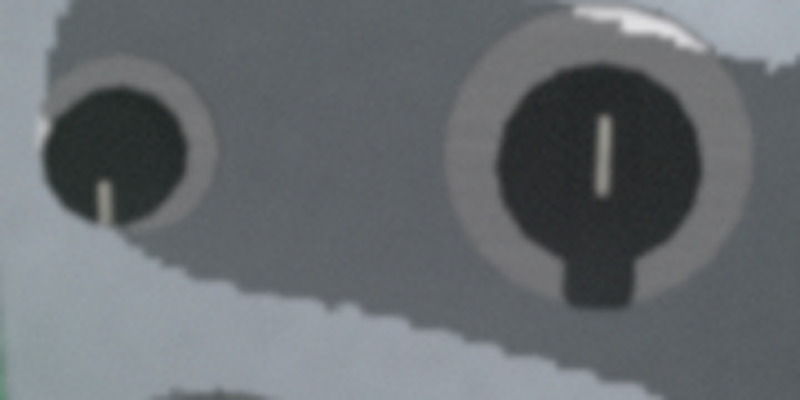

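The zoom agrees: bar aligned with tool x, axis ≈ (429,-233).

Request:
{"op": "servo_tool", "data": {
  "rows": [
    [1,-0.35,0.5,0,0,0,0],
    [1,0,0,2,0,0,0],
    [1,0,0,2.5,0,0,0],
    [1,0,0,2.5,0,0,0],
    [1,0,0,2.5,0,0,0],
    [1,0,0,2,0,0,0],
    [1,0,0,2,0,0,0],
    [1,0,0,1.3,0,0,0],
    [1,0,0,1,0,0,0],
    [1,0,0,0.7,0,0,0],
    [1,0,0,0,0,0,0]
  ]
}}

```text
clock: 16.35
position: [430.3, -232.6, 95.8]
ee_rot: [-0.061, 0.998, 0.0, -0.001]
contact_force: [0.7, 0.4, -0.5]
gripper_width: 85.2
```

Request:
{"op": "servo_tool", "data": {
  "rows": [
    [0.6,0,0,0,0,0,0],
    [0.4,0,0,0,0,0,0],
    [0.3,0,0,0,0,0,0],
    [0.2,0,0,0,0,0,0],
    [0,0,0,0,0,0,0],
    [0,0,0,0,0,0,0],
    [0,0,0,0,0,0,0],
    [0,0,0,0,0,0,0],
    [0,0,0,0,0,0,0]
  ]
}}

```text
clock: 17.25
position: [430.8, -233.2, 96.8]
ee_rot: [-0.061, 0.998, -0.0, 0.0]
contact_force: [-1.7, -5.2, 4.7]
gripper_width: 12.7
```

```bash
python3 -c "
from h import *
goto([429,-233,94]);s=read_state();print(s['contact_force'],s['wrist_torque'],s['gripper_width'])"
```

```text
t 17.25 pos [ 430.8 -233.2   96.8] tilt z [ 0.001 -0.001 -1.   ] y-yaw 97.0 j [-0.16  0.32 -0.51  0.   -0.73 -1.29]
shift cm tool [0.17 0.04 0.28]
[-1.73334687 -5.17799259  4.71354642] [-1.4821658   0.35742605 -0.70568873] 12.728621007517553
```

Request:
{"op": "servo_tool", "data": {
  "rows": [
    [0,0,0,0,0,0,3],
    [0,0,0,0,0,0,5],
    [0,0,0,0,0,0,5],
    [0,0,0,0,0,0,5],
    [0,0,0,0,0,0,5],
    [0,0,0,0,0,0,5],
    [0,0,0,0,0,0,0]
  ]
}}

```text
clock: 17.95
position: [430.7, -234.0, 96.8]
ee_rot: [0.181, 0.983, -0.001, 0.0]
contact_force: [-2.5, -9.0, 3.3]
gripper_width: 12.8
```

```bash
python3 -c "
from h import *
goto([429,-233,94]);s=read_state();print(s['contact_force'],s['wrist_torque'],s['gripper_width'])"
```

```text
t 17.95 pos [ 430.7 -234.    96.8] tilt z [-0.    -0.002 -1.   ] y-yaw 69.1 j [-0.16  0.32 -0.51  0.   -0.73 -1.77]
shift cm tool [0.2  0.03 0.28]
[-2.47245839 -9.02278653  3.29439677] [-2.72042182  0.52027267  0.09334781] 12.783624351849586
```

Request:
{"op": "servo_tool", "data": {
  "rows": [
    [0,0,-0.08,0,0,0,3],
    [0,0,0,0,0,0,5],
    [0,0,0,0,0,0,5],
    [0,0,0,0,0,0,5],
    [0,0,0,0,0,0,5],
    [0,0,0,0,0,0,5],
    [0,0,0,0,0,0,5],
    [0,0,0,0,0,0,4],
    [0,0,0,0,0,0,0]
  ]
}}

```text
clock: 18.85
position: [430.0, -234.9, 96.8]
ee_rot: [0.484, 0.875, -0.001, 0.0]
contact_force: [-3.5, -11.0, 3.7]
gripper_width: 13.0
```

```bash
python3 -c "
from h import *
goto([429,-233,94]);s=read_state();print(s['contact_force'],s['wrist_torque'],s['gripper_width'])"
```

```text
t 18.85 pos [ 430.  -234.9   96.8] tilt z [-0.001 -0.003 -1.   ] y-yaw 32.2 j [-0.17  0.32 -0.51  0.   -0.74 -2.42]
shift cm tool [0.22 0.02 0.28]
[ -3.45929557 -10.9760307    3.66076396] [-3.05964665  0.75766975  0.17323264] 12.9685730532481
```

Request:
{"op": "servo_tool", "data": {
  "rows": [
    [0,0,0,0,0,0,2],
    [0,0,0,0,0,0,2],
    [0,0,0,0,0,0,2],
    [0,0,0,0,0,0,0]
  ]
}}

```text
clock: 19.25
position: [429.8, -235.0, 96.8]
ee_rot: [0.527, 0.85, -0.002, 0.0]
contact_force: [-3.5, -10.6, 4.0]
gripper_width: 12.9
```

```bash
python3 -c "
from h import *
goto([429,-233,94]);s=read_state();print(s['contact_force'],s['wrist_torque'],s['gripper_width'])"
```

```text
t 19.25 pos [ 429.8 -235.    96.8] tilt z [-0.002 -0.003 -1.   ] y-yaw 26.3 j [-0.17  0.32 -0.51  0.01 -0.74 -2.52]
shift cm tool [0.22 0.02 0.28]
[ -3.54835974 -10.55889783   4.02029962] [-3.23829758  0.8846533   0.67692261] 12.879721787916026
```

Torque jumped to 0.68 N m at 70.7° of turn, so it's on the stop. Holding.

Request:
{"op": "servo_tool", "data": {
  "rows": [
    [0,0,0,0,0,0,1],
    [0,0,0,0,0,0,0],
    [0,0,0,0,0,0,0],
    [0,0,0,0,0,0,0],
    [0,0,0,0,0,0,0],
    [0,0,0,0,0,0,0],
    [0,0,0,0,0,0,0],
    [0,0,0,0,0,0,0],
    [0,0,0,0,0,0,0],
    [0,0,0,0,0,0,0],
    [0,0,0,0,0,0,0],
    [0,0,0,0,0,0,0]
  ]
}}

```text
clock: 20.45
position: [429.7, -234.8, 96.8]
ee_rot: [0.535, 0.845, -0.002, -0.0]
contact_force: [-4.1, -10.2, 4.9]
gripper_width: 12.9
```

```bash
python3 -c "
from h import *
goto([429,-233,94]);s=read_state();print(s['contact_force'],s['wrist_torque'],s['gripper_width'])"
```

```text
t 20.45 pos [ 429.7 -234.8   96.8] tilt z [-0.002 -0.003 -1.   ] y-yaw 25.4 j [-0.17  0.32 -0.51  0.   -0.74 -2.54]
shift cm tool [0.19 0.02 0.28]
[ -4.11143676 -10.18337042   4.88385278] [-2.77752325  0.96989155  0.8047429 ] 12.92169319868027
```

Request:
{"op": "servo_tool", "data": {
  "rows": [
    [1,0,0,0,0,0,0],
    [1,0,0,0,0,0,0],
    [1,0,0,0,0,0,0],
    [1,0,0,0,0,0,0],
    [1,0,0,0,0,0,0],
    [1,0,0,0,0,0,0],
    [1,0,0,0,0,0,0],
    [1,0,0,0,0,0,0],
    [1,0,0,0,0,0,0],
    [1,0,0,0,0,0,0]
  ]
}}

```text
clock: 21.45
position: [430.2, -233.5, 96.3]
ee_rot: [0.537, 0.843, 0.0, -0.0]
contact_force: [0.5, 0.8, -0.2]
gripper_width: 85.5
```

Request:
{"op": "servo_tool", "data": {
  "rows": [
    [1,0,0,-0.5,0,0,0],
    [1,0,0,-1,0,0,0],
    [1,0,0,-2,0,0,0],
    [1,0,0,-3,0,0,0],
    [1,0,0,-3,0,0,0],
    [1,0,0,-3,0,0,0],
    [1,0,0,-3,0,0,0],
    [1,0,0,-2,0,0,0],
    [1,0,0,0,0,0,0],
    [1,0,0,0,0,0,0]
  ]
}}

```text
clock: 22.45
position: [430.0, -233.3, 271.8]
ee_rot: [0.538, 0.843, 0.0, 0.0]
contact_force: [-0.2, 0.5, 0.4]
gripper_width: 85.5
```

Run:
```python
from h import *
w=snap('wrist');d=snap('side');e=snap('scene')
goto([429,-233,94]);s=read_state();print(s['contact_force'])
def c(d,p,h=100):
    u,v=map(int,proj(d,p));v0=min(max(v-h,0),480-2*h);u0=int(max(u-1.3*h,0));return cv2.resize(d['image'][v0:v0+2*h,u0:u0+int(2.6*h),::-1],(400,300))
P=[462,-271,70];Q=[490,305,60]
cv2.imwrite('pics/f.png',np.vstack([np.hstack([c(w,P),c(d,P,60)]),np.hstack([c(d,Q),c(e,Q)])]))
```

```text
t 22.6 pos [ 429.5 -233.2  270.2] tilt z [-0.002  0.001 -1.   ] y-yaw 25.0 j [-0.16  0.13 -0.27 -0.   -1.17 -2.54]
shift cm tool [ 1.000e-02 -0.000e+00  1.762e+01]
[-0.05900268  0.65752889 -0.18155533]
```

View pics/f.png

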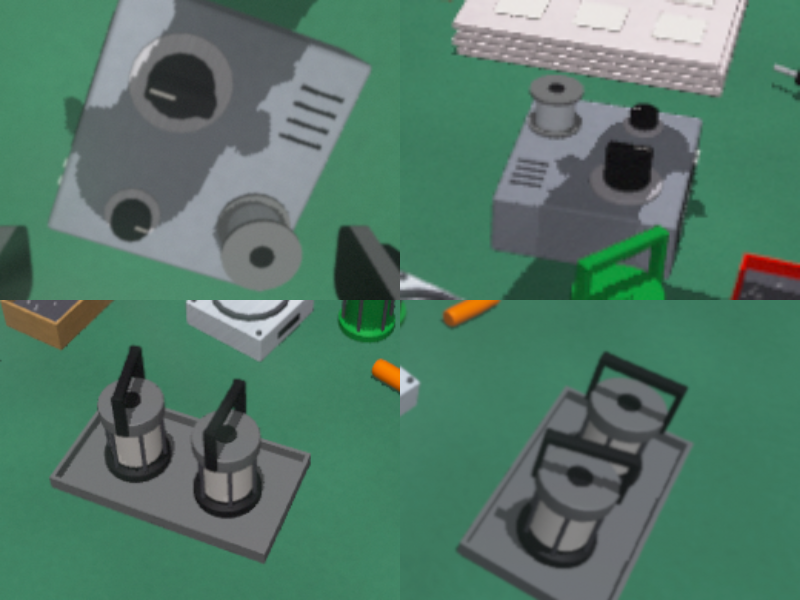

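The final view shows the reset knob's pointer parallel to the console's x edges again. The trim mark and spool are as before, and both lamps stand upright in the tray.

```bash
python3 -c "
from bench import *
print(job_done())"
```

```text
the job is handed in; nothing more can be done
None
```

The job is done and handed in at 22.6 s of the 58 s allowed; no verdict was reported.

- **Lamp:** I lifted it by its handle and set it down upright at about (457, 305) in the tray's free end. Force at touchdown was about 5 N. It is released and stands clear of the other lamp, which looks unmoved.
- **Reset knob:** I gripped the bar and turned it clockwise about 71° (1.2 rad is 69°). The wrist torque jumped from 0.17 to 0.68–0.8 N m, which showed it was on the stop. I held it there for more than 1.2 s and then opened the gripper. In the last picture the bar is back along the tester's x.
- **Left alone:** the small round knob's mark and the solder spool look unchanged, and the robot touches nothing.

Two readings were slightly off, with no visible effect:
- The gripper width read about 1 mm under the true bar thicknesses.
- A side force of about 11 N built up while twisting, because the grip was 1–2 mm off the knob's axis. That is well below the limits.

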